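Lock the docked vial and hold the draw plunger at the marker

TASK

On the vial docking station, first turn the lock collar by its lever from the open position until the lever points at the steel locking lug. Only when it is locked, pull the spring-return plunger out by its upright paddle until its pointer stands over the marker clip on the rail, and keep it there: finish while still gripping and holding the paddle at the clip. Leave the other things on the table where they are.

Things in the scene. Friction and masses are not known exactly. Their poses are not given: they have to be found in the camera images.
- station: Vial docking station, fixed to the table, may be turned on it. Grey base plate 120 (x) x 330 (y) x 12 mm, y from -200 to +130 mm. Origin on the table under the syringe's centre line, z up. The dock is at y = +100 mm; the syringe lies along y and its plunger is drawn out to -y. A rail 10 mm wide, top at z = 34 mm, runs along y at x = +48 mm, y = -57 to -192 mm.
- dock (a point): The upright axis of dock and lock collar, at the top of the amber vial that stands upside down in the dock (44 mm across, top at z = 104 mm). At station x = 0, y = +100 mm.
- flange (a point): Top middle of the finger flange (56 mm wide in x, 4 mm thick) at the end of the clear syringe barrel, z = 62 mm, station y = -40 mm. The barrel (30 mm across, axis at z = 45 mm) runs from here to the dock.
- collar (a joint): Angle (rad) of the captive grey lock collar about the dock's axis; grows anticlockwise from above. Starts open, -0.25 to 0.45; its lever points straight at the lug (locked) at 1.22; hard stop at 1.32, still locked. Friction 0.15 N m: it stays where it is left. In the station frame the lever points 1.92 rad + this value from +x: it swings from about +y to -x.
- post_top (a point): Centre of the top of the upright round post near the end of the collar's lever: 14 mm diameter, 70 mm from the dock's axis, free from z = 55 mm (top of the lever, 16 mm wide) to its top at z = 99 mm. The vial's side is 41 mm from the post's. It can be pinched from above or pushed.
- lock_mark (a point): Middle of the top of the steel locking lug: small upright block 14 (x) x 10 (y) mm, top at z = 40 mm, on an ear of the base plate 98 mm from the dock's axis on the station's -x side, just beyond the lever's tip (78 mm from the axis) when locked.
- plunger: Plunger with white upright pull paddle, axes as the station's. Origin on the rod's axis (z = 45 mm), mid-thickness of the paddle, which is 40 mm wide (x), 10 thick (y), z = 28 to 106 mm: its upper 40 mm stand free above barrel and flange. Starts home at station y = -80 mm, slides to -y by up to 95 mm. Spring: 3 N at home plus 0.6 N per 10 mm; let go, it slides home.
- paddle_top (a point): Middle of the paddle's top edge, 61 mm above the plunger's origin. Pinch the paddle here from above, across its 10 mm thickness (y).
- pointer (a point): Point near the tip of the thin white pointer bar (4 mm wide along y) that sticks out in +x from the side of the paddle to 52 mm from its middle. The point lies 48 mm from the paddle's middle, above the middle of the rail, z = 47 mm, at the same y as the paddle's middle.
- clip: Black marker clip fixed on the rail: 10 mm wide along the rail (y), 18 mm across (x), top at z = 39 mm; origin at its middle, z = 25 mm, axes as the station's. It is 45 to 80 mm from the pointer's home, and the pointer passes above it. The pointer is at the mark when it stands above the clip's width (within 5 mm of its middle along y).
- vial: Bystander: the loose amber vial (32 mm across, 55 mm tall), origin under its centre. Leave it alone.
- syringe: Bystander: small loose capped syringe lying down (150 mm long, 20 mm thick, flange 34 mm), origin on the table under the middle of it, x along its length. Leave it alone.
- tape: Bystander: loose roll of tape lying flat (68 mm across, 24 mm high), origin under its centre. Leave it alone.
- sanitiser: Bystander: loose bottle of hand sanitiser (64 mm across, 160 mm tall), origin under its centre. Leave it alone.
- tray: Bystander: loose steel tray (200 x 140 x 30 mm), origin under its centre. Leave it alone.
- cup: Bystander: loose plastic cup (64 mm across, 75 mm tall), origin under its centre. Leave it alone.

How it is judged:
By the outcome, as a careful person would: the job done as asked, in the order asked, and still so for the second after the job is handed in, while the arm keeps its last pose, push and grip.
It also fails if it takes over 51 s, if anything falls off the work surface, if the arm or the gripper's body presses on something with over 40 N, if the wrist force passes 120 N, or if a joint passes its speed limit or range.

ROBOT

A 6-joint arm with a two-finger parallel gripper is mounted at the origin on the work surface. World frame = base frame: x ahead of the robot, y to its left, z up, the work surface at z = 0. Lengths are in m, angles in rad, forces in N, time in s.
With the tool pointing down it reaches from about 0.375 to 0.9 m from the base axis. Payload 3.1 kg.
Tool frame: the origin (TCP) lies at the very end of the fingers, on their centre line; the grasp point (between the pads) lies 19 mm behind it (grip_depth is the distance from the TCP to the grasp point, in m); z points along the fingers, y is the line along which they close (so a half turn about z gives the same grasp; the last joint's range is limited). The gripper opens to 85 mm and grips with 20 to 120 N. Pads are 22 mm wide; open, the fingers measure 114 mm over their backs; the gripper's body (76 mm by 85 mm) begins 54 mm behind the grasp point. The pads swing forward as they close: fully open they stand 13 mm farther back than shut.
Start: joints at [-1.488, 0.527, 1.433, -0, 1.181, -0.178], TCP at [0.162, -0.604, 0.196] pointing down, gripper open.
Joint ranges: [-3.08, 3.08], [-0.75, 2.2], [0.22, 2.44], [-1.43, 4.57], [0, 2.65], [-2.85, 2.85]. Speed limits (rad/s): [2.79, 2.79, 3.14, 3.14, 3.14, 3.14].

INTERFACE

Orientations are given as a unit quaternion [x, y, z, w].
In Python, from station import * gives the robot as it stands.
- The arm moves only by the tool apply_moves, never from a script. Its argument "plan" is a list of rows, each a list of 7 numbers: the shift along the tool's x, y, z in m, then the turn, a rotation vector about the tool's x, y, z in rad, then the gripper command: -1 is fully open, 1 is shut, values between are in proportion. In form: [[dx, dy, dz, wx, wy, wz, jaw], ...]. A call has 1 to 8 rows; each row shifts and turns the commanded pose from where the row before left it, along the tool's axes as they then stand; what a row does not reach is not made up. A row lasts 1/8 s, in which the tool goes at most 62.5 mm and 10.7 degrees, less where a joint would pass 70% of its speed; a pose out of reach is approached as far as the arm can. A call is refused whole if a number of a shift passes 0.0625 or a number of a turn 0.188, either way. A call with a gripper value outside its range is refused whole. The fingers move at their own pace and stop on an object; "force" is the grip in N (left out, the last holds). Time passes only in rows, so rows that do not move let the fingers close. It gives the time, the measured TCP pose, the force, the opening and the grip force at its end, in the units of the state.
- sense(): the state, without advancing time (a new reading comes with each control period).
- snapshot(name): name is "side" or "top" or "wrist"; returns the picture (480x640x3 uint8, red, green, blue); there is no depth.
- calibration(name): a dict with "camera_matrix" (3x3 intrinsics, pixels), "k1" (the pictures are not rectified: a ray, as slopes to the right and down, at radius r is drawn at 1 + k1 r^2 times it, then the intrinsics apply), "R" (3x3) and "t" (3): a world point X has camera coordinates R X + t; the wrist camera has in their place "mount" (4x4, takes a point from camera to tool coordinates, whose origin is the TCP and whose axes are the flange's). Camera axes: x right, y down, z forward; pixel columns grow to the right and rows downward; lengths in m; the calibration is good to about 2 mm. A picture is of the moment at which its call begins: read the wrist's pose just before it. calibration takes no time and is no camera call.
- sign_off(): hands the job in; it is judged then, once.
The state is a dict: "t": time; "q": joint angles; "qd": joint speeds; "tau": joint torques, N m; "tcp_pos": TCP position; "tool_rot": TCP orientation; "force": force on the tool from outside, world axes, zero at the start; "ft_torque": the same for the moment, N m; "finger_gap": opening from 0.0 (shut) to 1.0 (fully open); "gripper_force": force on a finger pad.
Only numpy, scipy, OpenCV 4.12 (cv2) and the standard library are available. Lean on these libraries where they do the work, as an engineer would, in place of code of your own. Each camera call takes 0.05 s, during which the arm holds its last target. There are 200 camera calls.

## Working session

There is one attempt and no reset: what is moved stays moved. The work goes in short steps, Python scripts to look and compute and a tool call to move; the robot and the scene stay as the last step left them, time stands still between calls to the robot, and variables do not carry over. Pictures are saved under pics/ and viewed, at most 13 in all, crops included, and the job is handed in when it is done.

Besides the shell and the picture viewer there is one more tool, called as name(argument=value, ...) on one line, values as JSON. apply_moves: Moves the arm, as the interface text tells. Its arguments: {"type":"object","properties":{"plan":{"type":"array"},"force":{"type":"number"}},"required":["plan"]}

```bash
mkdir -p pics; cat > look.py <<'E'
from station import *
import cv2,sys
for n in sys.argv[2:]:
    cv2.imwrite(f'pics/{n}{sys.argv[1]}.png',cv2.cvtColor(snapshot(n),cv2.COLOR_RGB2BGR))
E
python3 look.py 0 top side
python3 -c "
from station import *
for n in ('top','side','wrist'): print(calibration(n))
print(sense())"
```

```text
{'camera_matrix': array([[597.58682461,   0.        , 318.90671958],
       [  0.        , 597.58682461, 234.58930799],
       [  0.        ,   0.        ,   1.        ]]), 'k1': -0.013124178333302759, 'R': array([[ 6.30154629e-04, -9.99999583e-01, -6.60653800e-04],
       [-9.97277660e-01, -5.79725699e-04, -7.37355586e-02],
       [ 7.37351448e-02,  7.05320079e-04, -9.97277610e-01]]), 't': array([0.01933759, 0.58502967, 1.45993746])}
{'camera_matrix': array([[451.40530213,   0.        , 327.41103067],
       [  0.        , 451.40530213, 243.56453163],
       [  0.        ,   0.        ,   1.        ]]), 'k1': -0.06841546812311736, 'R': array([[-0.73546601, -0.67747162, -0.01104342],
       [-0.52535622,  0.58047033, -0.62213747],
       [ 0.42789086, -0.45175923, -0.78283013]]), 't': array([0.42154419, 0.34466369, 0.89536304])}
{'camera_matrix': array([[398.67883881,   0.        , 317.17175538],
       [  0.        , 398.67883881, 234.30783521],
       [  0.        ,   0.        ,   1.        ]]), 'k1': -0.013473358297263266, 'mount': array([[-9.19759638e-04, -9.46636377e-01, -3.223
[... 274 characters left out ...]
 1.00000000e+00]])}
{'t': 0.1, 'q': array([-1.48748213e+00,  5.28390405e-01,  1.43376540e+00, -8.08654748e-06,
        1.18143392e+00, -1.78479418e-01]), 'qd': array([ 0.00139088, -0.00098849, -0.00295386, -0.00098808,  0.00212993,
       -0.000431  ]), 'tau': array([-4.20245897e-05, -4.43306923e+01, -1.78587520e+01, -2.87513603e-04,
        3.87135398e-03, -8.33446848e-06]), 'tcp_pos': array([ 0.16173612, -0.60296689,  0.19512378]), 'tool_rot': array([ 9.91444543e-01,  1.30524789e-01,  4.37600942e-05, -9.97582473e-04]), 'force': array([ 0.58285709, -0.63640215,  0.87694213]), 'ft_torque': array([ 0.03353082, -0.02094145, -0.02592278]), 'gripper_force': 0.0, 'finger_gap': 0.9980749458642315}
```

View pics/top0.png

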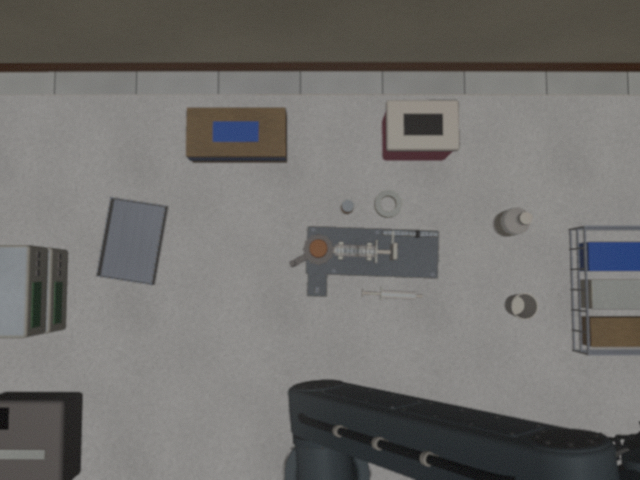

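View pics/side0.png

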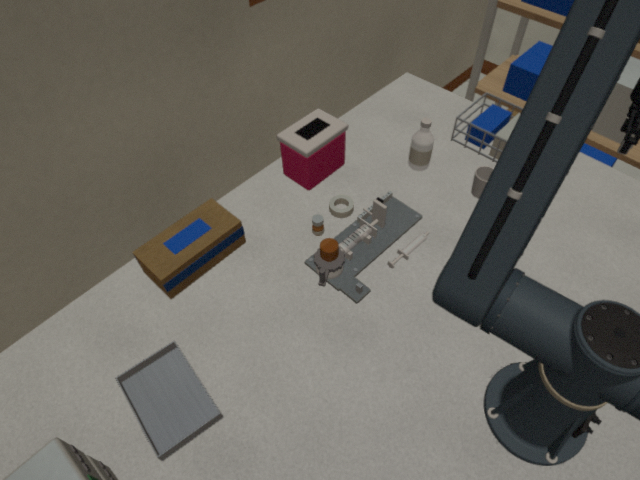

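```bash
python3 -c "
import cv2
a=cv2.imread('pics/top0.png')[195:310,280:450]
cv2.imwrite('pics/c1.png',cv2.resize(cv2.convertScaleAbs(a,alpha=1.6),None,fx=4.7,fy=4.7,interpolation=cv2.INTER_CUBIC))"
```

```text
(no output)
```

View pics/c1.png

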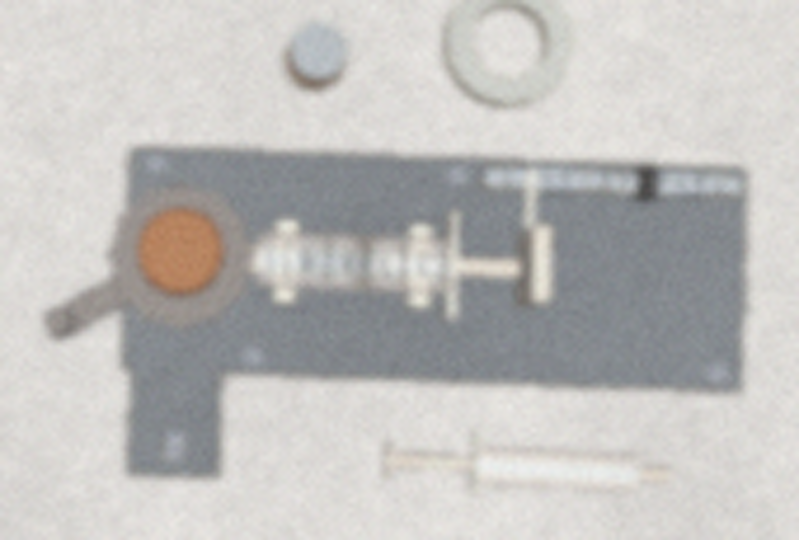

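```bash
cat > geo.py <<'E'
from station import *
import numpy as np,cv2
from scipy.optimize import least_squares
from scipy.spatial.transform import Rotation as Ro
def proj(n,X,s=None):
    c=calibration(n); X=np.atleast_2d(X)
    if n=='wrist':
        m=c['mount']; T=np.eye(4); T[:3,:3]=Ro.from_quat(s['tool_rot']).as_matrix(); T[:3,3]=s['tcp_pos']
        M=np.linalg.inv(T@m); R,t=M[:3,:3],M[:3,3]
    else: R,t=c['R'],c['t']
    P=X@R.T+t; k=P[:,:2]/P[:,2:]; k=k*(1+c['k1']*(k**2).sum(1,keepdims=True))
    K=c['camera_matrix']; return k*[K[0,0],K[1,1]]+[K[0,2],K[1,2]]
def w(p,P):
    P=np.atleast_2d(P); c,s=np.cos(p[2]),np.sin(p[2])
    return np.c_[p[0]+c*P[:,0]-s*P[:,1],p[1]+s*P[:,0]+c*P[:,1],P[:,2]]
def lev(a): return [.07*np.cos(1.92+a),.1+.07*np.sin(1.92+a),.099]
E
cat > fit.py <<'E'
from geo import *
u=np.array([[180,251],[175,446],[132,147],[747,167],[742,391],[65,322],[648,183],[454,265],[541,265]])/4.7+[280,195]
def model(p): return np.array([[0,.1,.104],[-.098,.1,.04],[-.06+.12,.13,.012],[.06,-.2,.012],[-.06,-.2,.012],lev(p[3]),[.048,p[4],.039],[0,-.04,.062],[0,-.08,.106]])
r=least_squares(lambda p:(proj('top',w(p,model(p)))-u).ravel(),[.5,-.1,0,.1,-.14])
print(r.x,r.fun.reshape(-1,2).round(1)); print(w(r.x,model(r.x)).round(4))
np.save('p.npy',r.x)
print(proj('side',w(r.x,model(r.x))).round(0))
E
python3 fit.py
```

```text
[ 0.54312488 -0.07932718 -0.03526931  0.23487813 -0.14196478] [[ 0.2 -0. ]
 [-0.2  0. ]
 [-0.7 -0.5]
 [ 0.5  0. ]
 [ 0.5  0.5]
 [-0.9  0.5]
 [ 0.  -0.2]
 [ 0.  -0.1]
 [ 0.5 -0.3]]
[[ 0.5467  0.0206  0.104 ]
 [ 0.4487  0.0241  0.04  ]
 [ 0.6077  0.0485  0.012 ]
 [ 0.596  -0.2813  0.012 ]
 [ 0.4761 -0.2771  0.012 ]
 [ 0.5101  0.0803  0.099 ]
 [ 0.5861 -0.2229  0.039 ]
 [ 0.5417 -0.1193  0.062 ]
 [ 0.5403 -0.1593  0.106 ]]
[[329. 246.]
 [360. 286.]
 [304. 262.]
 [389. 194.]
 [423. 216.]
 [323. 271.]
 [380. 200.]
 [369. 225.]
 [380. 204.]]
```

apply_moves(plan=[[0.043,-0.0475,0,0,0,0,-1],[0.043,-0.0475,0,0,0,0,-1],[0.043,-0.0475,0,0,0,0,-1],[0.043,-0.0475,0,0,0,0,-1],[0.043,-0.0475,0,0,0,0,-1],[0.043,-0.0475,0,0,0,0,-1],[0.043,-0.0475,0,0,0,0,-1],[0.043,-0.0475,0,0,0,0,-1]])

```text
t: 1.1
tcp_pos: [0.3906, -0.157, 0.196]
tool_rot: [0.991, 0.13, 0.0, 0.0]
force: [1.8, -0.6, 1.3]
finger_gap: 1.001
gripper_force: 0.0
```

apply_moves(plan=[[0.043,-0.0475,0,0,0,0,-1],[0.043,-0.0475,0,0,0,0,-1],[0.043,-0.0475,0,0,0,0,-1],[0.04,-0.0475,0,0,0,0,-1],[0,0,0,0,0,-0.186,-1],[0,0,0,0,0,-0.186,-1],[0,0,0,0,0,-0.186,-1],[0,0,0,0,0,-0.186,-1]])

```text
t: 2.1
tcp_pos: [0.5015, 0.0645, 0.1956]
tool_rot: [0.875, 0.485, -0.0, -0.0]
force: [0.1, 0.4, -1.4]
finger_gap: 1.004
gripper_force: 0.0
```

apply_moves(plan=[[0,0,0,0,0,-0.186,-1],[0,0,0,0,0,-0.186,-1],[0,0,0,0,0,-0.186,-1],[0,0,0,0,0,-0.186,-1],[0,0,0,0,0,-0.186,-1],[0,0,0,0,0,-0.186,-1],[0,0,0,0,0,0,-1],[0,0,0,0,0,0,-1]])

```text
t: 3.1
tcp_pos: [0.5017, 0.0643, 0.1958]
tool_rot: [0.489, 0.872, -0.0, -0.0]
force: [-0.4, -0.7, -0.8]
finger_gap: 1.002
gripper_force: 0.0
```

```bash
cat > to.py <<'E'
from geo import *
# usage: to.py x y z yaw_x -> tool-frame shift
import sys
s=sense(); R=Ro.from_quat(s['tool_rot']); x=R.as_matrix()[:,0]
yaw=np.arctan2(x[1],x[0]); print('t',s['t'],'tcp',s['tcp_pos'].round(4),'yaw',yaw.round(4),'gap',s['finger_gap'],'F',s['force'].round(1),'q',s['q'].round(2),'zaxis',R.as_matrix()[:,2].round(4))
if len(sys.argv)>1:
    a=[float(v) for v in sys.argv[1:]]
    print('tool shift',R.inv().apply(np.array(a[:3])-s['tcp_pos']).round(4), 'wz',-(a[3]-yaw))
E
python3 to.py .51 .08 .066 2.12
python3 - <<'E'
from geo import *
s=sense(); im=snapshot('wrist')
cv2.imwrite('pics/w1.png',cv2.cvtColor(cv2.convertScaleAbs(im,alpha=1.5),cv2.COLOR_RGB2BGR))
p=np.load('p.npy'); print(proj('wrist',w(p,[lev(p[3]),[0,.1,.104],[-.098,.1,.04]]),s))
E
```

```text
t 3.1 tcp [0.5017 0.0643 0.1958] yaw 2.1191 gap 1.0024188808307453 F [-0.4 -0.7 -0.8] q [-0.09  0.37  1.73  0.    1.05 -0.64] zaxis [-4.e-04  1.e-04 -1.e+00]
tool shift [0.009  0.0153 0.1298] wz -0.0008815026509116919
[[337.99334727 209.11315786]
 [336.89276428 299.86345999]
 [240.31093105 209.22456023]]
```

View pics/w1.png

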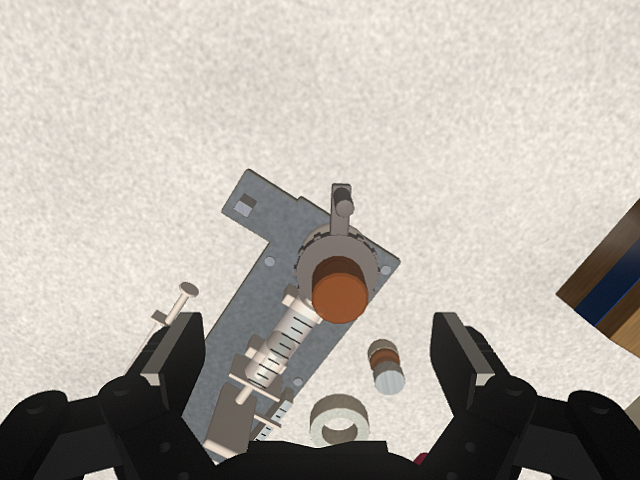

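```bash
cat >> fit.py <<'E'
s=dict(tcp_pos=np.array([.5017,.0643,.1958]),tool_rot=sense()['tool_rot'])
W=np.array([[340,296],[244,205],[345,209]])
def f(p):
    return np.r_[(proj('top',w(p,model(p)))-u).ravel()*2,(proj('wrist',w(p,model(p)[[0,1,5]]),s)-W).ravel()]
r=least_squares(f,r.x); print(r.x,f(r.x)[-6:]); print(w(r.x,model(r.x)).round(4)); np.save('p.npy',r.x)
E
python3 fit.py | tail -12; python3 to.py .51 .08 .066 2.12|tail -1
```

```text
[369. 225.]
 [380. 204.]]
[ 0.5434257  -0.07798575 -0.03946773  0.20533281 -0.14311265] [-1.39307439  3.01689815 -2.00443848  2.97773354 -1.82990255 -0.82354325]
[[ 0.5474  0.0219  0.104 ]
 [ 0.4494  0.0258  0.04  ]
 [ 0.6085  0.0495  0.012 ]
 [ 0.5955 -0.2802  0.012 ]
 [ 0.4756 -0.2755  0.012 ]
 [ 0.5129  0.0829  0.099 ]
 [ 0.5857 -0.2229  0.039 ]
 [ 0.5418 -0.118   0.062 ]
 [ 0.5403 -0.1579  0.106 ]]
tool shift [0.009  0.0153 0.1299] wz -0.0003451285533504489
```

apply_moves(plan=[[0.01,0.019,0.01,0,0,0,-1],[0,0,0.04,0,0,0,-0.3],[0,0,0.04,0,0,0,-0.3],[0,0,0.037,0,0,0,-0.3],[0,0,0,0,0,0,1],[0,0,0,0,0,0,1],[0,0,0,0,0,0,1],[0,0,0,0,0,0,1]], force=40)

```text
t: 4.15
tcp_pos: [0.5138, 0.0827, 0.0704]
tool_rot: [0.488, 0.873, 0.001, 0.001]
force: [-0.0, 0.5, 0.1]
finger_gap: 0.001
gripper_force: 0.0
```

```bash
python3 to.py
```

```text
t 4.15 tcp [0.5138 0.0827 0.0704] yaw 2.1217 gap 0.0008376927548794666 F [-0.   0.5  0.1] q [-0.06  0.58  1.81  0.    0.75 -0.61] zaxis [ 2.8e-03 -1.0e-04 -1.0e+00]
```

```bash
python3 - <<'E'
from geo import *
s=sense(); im=cv2.convertScaleAbs(snapshot('wrist'),alpha=1.5)
im2=cv2.convertScaleAbs(snapshot('top')[195:310,270:440],alpha=1.6)
cv2.imwrite('pics/w2.png',np.hstack([cv2.resize(x,(400,300),interpolation=cv2.INTER_CUBIC)[:,:,::-1] for x in (im,im2)]))
E
```

```text
(no output)
```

View pics/w2.png

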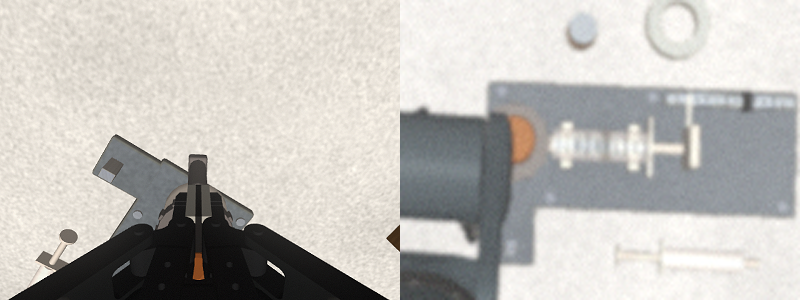

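```bash
python3 - <<'E'
from geo import *
s=sense(); im=cv2.convertScaleAbs(snapshot('wrist'),alpha=2)
cv2.imwrite('pics/w3.png',cv2.resize(im[220:440,200:440],None,fx=2.7,fy=2.7,interpolation=cv2.INTER_CUBIC)[:,:,::-1])
R=Ro.from_quat(s['tool_rot'])
for x in (0,.01,.02,.025,.03):
  print(x,[((proj('wrist',s['tcp_pos']+R.apply([x,0,dz]),s)[0]-[200,220])*2.7).round() for dz in (0,-.0286,.015)])
E
```

```text
0 [array([313., 159.]), array([312., 236.]), array([313., 126.])]
0.01 [array([313., 108.]), array([312., 179.]), array([313.,  78.])]
0.02 [array([313.,  56.]), array([312., 119.]), array([313.,  29.])]
0.025 [array([312.,  29.]), array([312.,  88.]), array([313.,   4.])]
0.03 [array([312.,   1.]), array([312.,  57.]), array([313., -22.])]
```

View pics/w3.png

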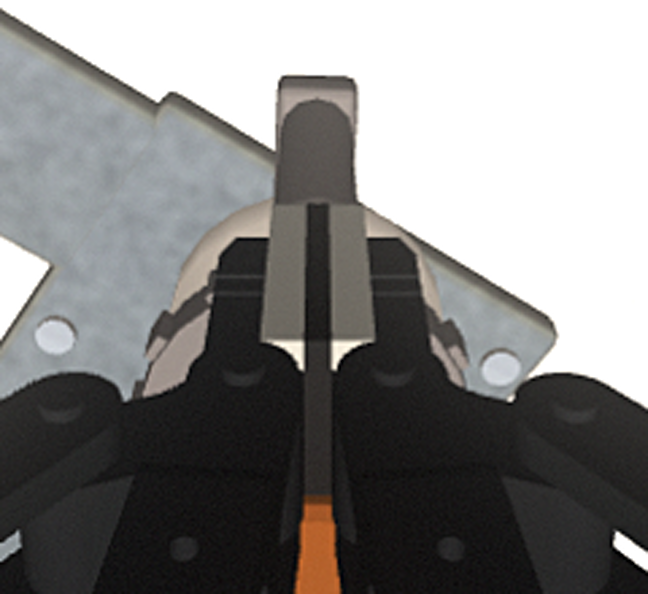

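```bash
python3 - <<'E'
from geo import *
s=sense();R=Ro.from_quat(s['tool_rot'])
for z in (0,-.013,-.03,-.04):
  for x in (.011,0,-.011): print(z,x,[proj('wrist',s['tcp_pos']+R.apply([x,y,z]),s)[0].round() for y in (.0425,-.0425,.057)])
E
```

```text
0 0.011 [array([403., 258.]), array([228., 258.]), array([433., 258.])]
0 0 [array([402., 279.]), array([230., 279.]), array([431., 279.])]
0 -0.011 [array([400., 299.]), array([231., 299.]), array([429., 299.])]
-0.013 0.011 [array([409., 269.]), array([222., 269.]), array([441., 269.])]
-0.013 0 [array([408., 291.]), array([224., 291.]), array([439., 291.])]
-0.013 -0.011 [array([406., 312.]), array([226., 312.]), array([437., 312.])]
-0.03 0.011 [array([418., 285.]), array([213., 286.]), array([453., 285.])]
-0.03 0 [array([416., 309.]), array([215., 309.]), array([450., 309.])]
-0.03 -0.011 [array([414., 332.]), array([217., 332.]), array([448., 332.])]
-0.04 0.011 [array([424., 297.]), array([206., 297.]), array([462., 297.])]
-0.04 0 [array([422., 322.]), array([209., 322.]), array([458., 321.])]
-0.04 -0.011 [array([420., 345.]), array([211., 345.]), array([455., 345.])]
```

The shut fingers sit just above the post top. In the images the tips end about 30 mm short of the reported TCP, so I'll open, go lower and grip again.

apply_moves(plan=[[0,0,0,0,0,0,-0.3],[0,0,0,0,0,0,-0.3],[0,0,0,0,0,0,-0.3],[0,0,0.015,0,0,0,-0.3],[0,0,0.015,0,0,0,-0.3],[0,0,0,0,0,0,1],[0,0,0,0,0,0,1],[0,0,0,0,0,0,1]], force=40)

```text
t: 5.3
tcp_pos: [0.513, 0.0828, 0.0391]
tool_rot: [0.488, 0.873, 0.0, 0.0]
force: [0.4, 0.7, -3.1]
finger_gap: 0.148
gripper_force: 38.9
```

```bash
python3 to.py; python3 - <<'E'
from geo import *
s=sense(); im=cv2.convertScaleAbs(snapshot('wrist'),alpha=2)
cv2.imwrite('pics/w4.png',cv2.resize(im[180:440,180:460],None,fx=2.2,fy=2.2,interpolation=cv2.INTER_CUBIC)[:,:,::-1])
E
```

```text
t 5.3 tcp [0.513  0.0828 0.0391] yaw 2.1218 gap 0.1479671358310916 F [ 0.4  0.7 -3.1] q [-0.06  0.64  1.82  0.    0.68 -0.61] zaxis [ 3.e-04  0.e+00 -1.e+00]
```

View pics/w4.png

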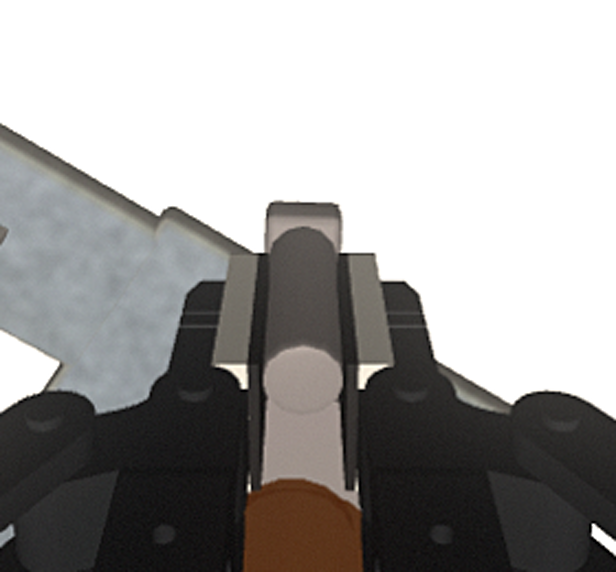

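apply_moves(plan=[[0,-0.0045,0,0,0,-0.064,1],[0,-0.0045,0,0,0,-0.064,1],[0,-0.0045,0,0,0,-0.064,1],[0,-0.0045,0,0,0,-0.064,1],[0,-0.0045,0,0,0,-0.064,1],[0,-0.0045,0,0,0,-0.064,1],[0,-0.0045,0,0,0,-0.064,1],[0,-0.0045,0,0,0,-0.064,1]])

```text
t: 6.35
tcp_pos: [0.4875, 0.0581, 0.0391]
tool_rot: [0.25, 0.968, 0.0, 0.0]
force: [0.6, 0.7, -3.1]
finger_gap: 0.146
gripper_force: 39.0
```

```bash
cat > ang.py <<'E'
from geo import *
s=sense();p=np.load('p.npy');d=s['tcp_pos'][:2]-w(p,[0,.1,.1])[0,:2]
print('a',np.arctan2(d[1],d[0])%(2*np.pi)-1.92-p[2],'r',np.hypot(*d))
E
python3 to.py; python3 ang.py
```

```text
t 6.35 tcp [0.4875 0.0581 0.0391] yaw 2.6353 gap 0.14610997837224693 F [ 0.6  0.7 -3.1] q [-0.11  0.61  1.9   0.    0.63 -1.18] zaxis [ 6.e-04  6.e-04 -1.e+00]
a 0.7178962237858186 r 0.06994898168082189
```

Low forces and the right radius. Carrying on the turn.

apply_moves(plan=[[0,-0.0045,0,0,0,-0.064,1],[0,-0.0045,0,0,0,-0.064,1],[0,-0.0045,0,0,0,-0.064,1],[0,-0.0045,0,0,0,-0.064,1],[0,-0.0045,0,0,0,-0.064,1],[0,-0.0045,0,0,0,-0.064,1],[0,-0.0045,0,0,0,-0.064,1],[0,-0.0045,0,0,0,-0.064,1]])

```text
t: 7.35
tcp_pos: [0.4771, 0.0238, 0.039]
tool_rot: [-0.003, 1.0, 0.0, -0.0]
force: [-0.6, 0.5, -3.5]
finger_gap: 0.146
gripper_force: 39.0
```

apply_moves(plan=[[0,0,0,0,0,0,1],[0,0,0,0,0,0,1]])

```text
t: 7.6
tcp_pos: [0.4771, 0.0235, 0.039]
tool_rot: [-0.002, 1.0, -0.0, -0.0]
force: [-0.5, -2.7, -2.3]
finger_gap: 0.148
gripper_force: 39.2
```

```bash
python3 to.py; python3 ang.py; python3 - <<'E'
from geo import *
im=cv2.convertScaleAbs(snapshot('wrist'),alpha=2)
cv2.imwrite('pics/w5.png',cv2.resize(im[140:400,180:460],None,fx=2.2,fy=2.2,interpolation=cv2.INTER_CUBIC)[:,:,::-1])
E
```

```text
t 7.6 tcp [0.4771 0.0235 0.039 ] yaw -3.1379 gap 0.14768624585435156 F [-0.5 -2.7 -2.3] q [-0.19  0.61  1.93 -0.    0.61 -1.76] zaxis [-6.e-04 -4.e-04 -1.e+00]
a 1.2394894546489519 r 0.07029827201022704
```

View pics/w5.png

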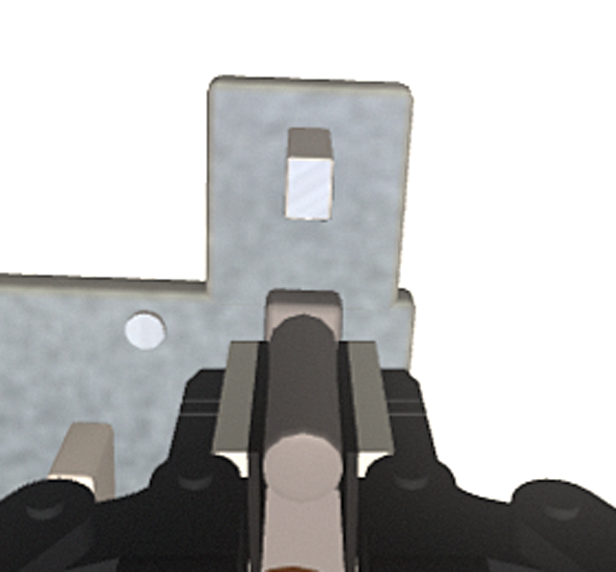

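apply_moves(plan=[[0,0,0,0,0,0,-0.3],[0,0,0,0,0,0,-0.3],[0,0,0,0,0,0,-0.3],[0,0,-0.03,0,0,0,-0.3],[0,0,-0.04,0,0,0,-0.3],[0,0,-0.03,0,0,0,-0.3]])

```text
t: 8.4
tcp_pos: [0.4778, 0.0237, 0.1405]
tool_rot: [-0.002, 1.0, -0.0, 0.001]
force: [0.1, -0.0, -1.0]
finger_gap: 0.65
gripper_force: 0.0
```

apply_moves(plan=[[-0.0156,-0.0457,0,0,0,0,-0.3],[-0.0156,-0.0457,0,0,0,0,-0.3],[-0.0156,-0.0457,0,0,0,0,-0.3],[-0.0156,-0.0457,0,0,0,0,-0.3],[0,0,0,0,0,0.043,-0.3],[0,0,0,0,0,0,-0.3]])

```text
t: 9.15
tcp_pos: [0.5403, -0.1592, 0.1388]
tool_rot: [0.02, 1.0, 0.0, -0.0]
force: [0.4, 1.0, 0.5]
finger_gap: 0.652
gripper_force: 0.0
```

```bash
python3 to.py .5403 -.159 .044 3.102; python3 - <<'E'
from geo import *
s=sense()
im=cv2.convertScaleAbs(snapshot('wrist'),alpha=1.6)
cv2.imwrite('pics/w6.png',im[:,:,::-1])
p=np.load('p.npy')
print(proj('wrist',w(p,[[0,-.08,.106],[.048,p[4],.039],[-.02,-.08,.106],[.02,-.08,.106],[-.098,.1,.04],lev(1.24)]),s).round())
E
```

```text
t 9.15 tcp [ 0.5403 -0.1592  0.1388] yaw 3.1022 gap 0.6520923644785453 F [0.4 1.  0.5] q [-0.49  0.52  1.65  0.    0.98 -2.02] zaxis [-4.e-04  5.e-04 -1.e+00]
tool shift [0.     0.0002 0.0948] wz 0.00018708368535369502
[[317. 252.]
 [235. 279.]
 [317. 219.]
 [317. 284.]
 [592.  75.]
 [650. 125.]]
```

View pics/w6.png

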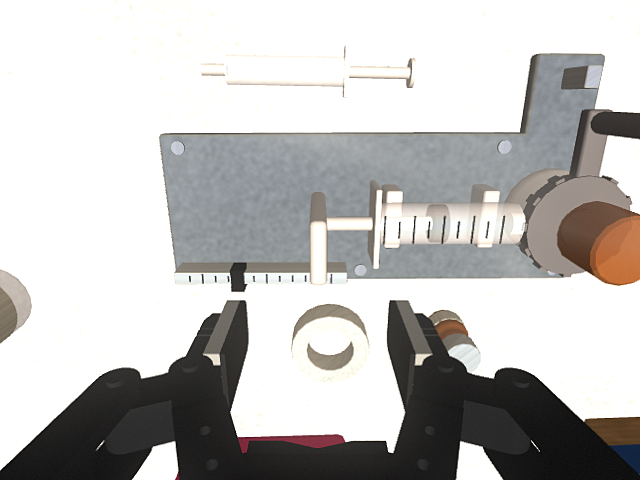

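apply_moves(plan=[[0,0,0.035,0,0,0,-0.3],[0,0,0.035,0,0,0,-0.3],[0,0,0.025,0,0,0,-0.3],[0,0,0,0,0,0,1],[0,0,0,0,0,0,1],[0,0,0,0,0,0,1],[0,0,0,0,0,0,1],[0,0,0,0,0,0,1]], force=60)

```text
t: 10.2
tcp_pos: [0.5415, -0.1589, 0.0454]
tool_rot: [0.019, 1.0, -0.0, 0.001]
force: [0.8, 2.0, 6.7]
finger_gap: 0.103
gripper_force: 59.6
```

```bash
python3 to.py
```

```text
t 10.2 tcp [ 0.5415 -0.1589  0.0454] yaw 3.1029 gap 0.10287216847749446 F [0.8 2.  6.7] q [-0.48  0.66  1.71  0.    0.77 -2.02] zaxis [ 2.4e-03 -7.0e-04 -1.0e+00]
```

apply_moves(plan=[[0,-0.0075,0,0,0,0,1],[0,-0.0075,0,0,0,0,1],[0,-0.0075,0,0,0,0,1],[0,-0.0075,0,0,0,0,1],[0,-0.0075,0,0,0,0,1],[0,-0.0075,0,0,0,0,1],[0,-0.0075,0,0,0,0,1],[0,-0.0075,0,0,0,0,1]])

```text
t: 11.2
tcp_pos: [0.5393, -0.2173, 0.0454]
tool_rot: [0.02, 1.0, 0.001, 0.001]
force: [2.1, 8.0, 6.4]
finger_gap: 0.106
gripper_force: 59.9
```

apply_moves(plan=[[0,-0.002,0,0,0,0,1],[0,0,0,0,0,0,1],[0,0,0,0,0,0,1]])

```text
t: 11.58
tcp_pos: [0.5393, -0.2194, 0.0454]
tool_rot: [0.02, 1.0, 0.001, 0.001]
force: [1.5, 6.3, 7.3]
finger_gap: 0.106
gripper_force: 59.9
```

```bash
python3 to.py; python3 - <<'E'
from geo import *
s=sense()
t=cv2.convertScaleAbs(snapshot('top')[195:310,280:450],alpha=1.6)
im=cv2.convertScaleAbs(snapshot('wrist'),alpha=1.6)
cv2.imwrite('pics/w7.png',np.hstack([cv2.resize(t,(399,300),interpolation=cv2.INTER_CUBIC),cv2.resize(im,(400,300),interpolation=cv2.INTER_AREA)])[:,:,::-1])
sd=cv2.convertScaleAbs(snapshot('side'),alpha=1.6); cv2.imwrite('pics/s7.png',cv2.resize(sd[160:310,290:450],None,fx=4,fy=4,interpolation=cv2.INTER_CUBIC)[:,:,::-1])
cv2.imwrite('pics/w7f.png',im[:,:,::-1])
p=np.load('p.npy')
for n in('side','wrist'): print(n,proj(n,w(p,[[.048,-.142,.047],[.048,-.142,.039]]),s).round())
E
```

```text
t 11.575 tcp [ 0.5393 -0.2194  0.0454] yaw 3.1022 gap 0.10641574776176164 F [1.5 6.3 7.3] q [-0.58  0.68  1.66  0.    0.8  -2.11] zaxis [ 0.0024  0.0015 -1.    ]
side [[380. 198.]
 [380. 201.]]
wrist [[314. 358.]
 [314. 349.]]
```

View pics/w7.png

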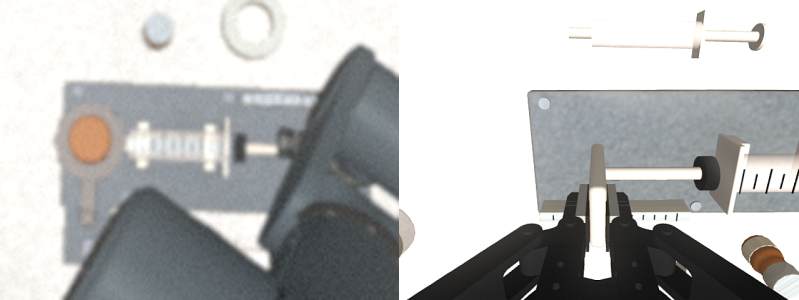

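View pics/s7.png

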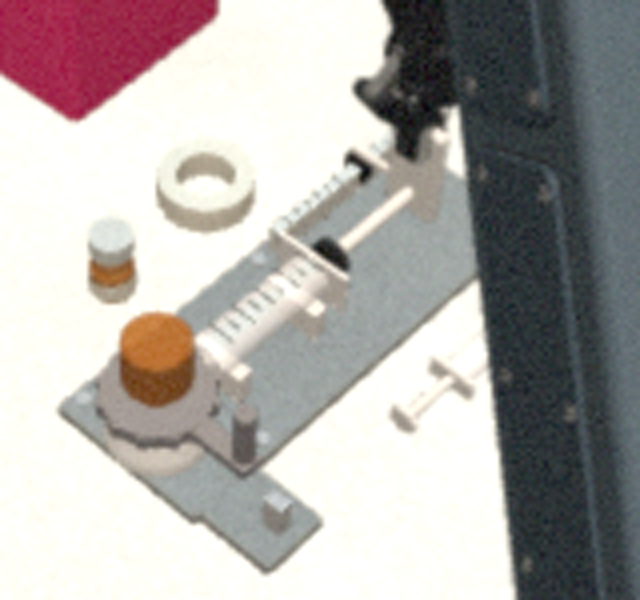

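```bash
python3 - <<'E'
from geo import *
p=np.load('p.npy'); im=cv2.imread('pics/top0.png',0).astype(float)
# clip: dark centroid near (418,234); pointer bar: bright columns rows ~ 238-241
r=im[231:237,411:425]; wt=np.clip(75-r,0,None); ys,xs=np.mgrid[231:237,411:425]; c=(wt*xs).sum()/wt.sum(); print('clip col',c,r.round()[3])
for a,b in((237,239),(239,242)):
  r=im[a:b,386:400].mean(0); wt=np.clip(r-np.median(r)-3,0,None); print('bar',(wt*np.arange(386,400)).sum()/wt.sum(),r.round())
col=lambda y,x,z:proj('top',w(p,[x,y,z]))[0]
print('pred bar home',col(-.08,.04,.047),col(-.08,.03,.047)); 
for y in(-.138,-.140,-.142,-.144): print(y,col(y,.048,.036))
np.set_printoptions(linewidth=250)
s=cv2.imread('pics/s7.png',0)[::4,::4]; print(s[30:50,76:104])
for y in (-.135,-.1405,-.145): print(y,proj('side',w(p,[[.048,y,.047],[.030,y,.047],[.052,y,.047],[.048,y,.039],[.048,y,.025]]))-[290,160])
E
```

```text
clip col 417.195067264574 [117. 111. 115. 112.  87.  60.  46.  54.  71.  95. 113. 120. 117. 112.]
bar 392.46753246753246 [ 84.  83.  82.  84.  86.  98. 118. 116.  97.  86.  82.  84.  86.  82.]
bar 392.3950617283951 [ 85.  84.  85.  84.  86. 103. 118. 115.  98.  87.  84.  86.  84.  85.]
pred bar home [392.44380571 235.81984402] [392.31639706 239.9123117 ]
-0.138 [415.59584243 233.83738539]
-0.14 [416.4094789 233.8699036]
-0.142 [417.22310911 233.90242179]
-0.144 [418.03673294 233.93493994]
[[254 254 254 254 254 254 254 254 254 254 254 254 254 254 254 254 254 254 228 173 118  64  32  27  22  25  20  20]
 [254 254 254 254 254 254 254 254 254 254 254 254 254 253 253 253 254 254 253 242 218 169  93  42  31  27  21  20]
 [254 254 254 254 254 254 253 254 254 254 254 254 254 254 253 253 254 254 254 253 253 228 156  85  37  26  32  31]
 [254 254 254 254 254 254 254 253 253 253 254 254 254 254 254 253 253 253 254 254 252 235 181 103  42  23  33  35]
 [254 254 254 254 254 254 254 253 253 253 253 254 254 254 254 252 252 253 254 252 243 230 186  95  43  26  29  32]
 [254 254 254 254 254 254 254 2
[... 1424 characters left out ...]
60 160 153 151 151 155 174 209 224 188]
 [254 253 224 206 227 240 213 197 167 142 136 140 146 163 169 164 163 163 162 159 143 144 157 186 225 250 251 206]
 [254 249 226 198 219 224 187 156 145 136 138 143 153 162 161 161 163 163 165 161 151 153 195 236 253 251 235 191]]
-0.135 [[88.03691346 39.7992135 ]
 [93.16511375 43.21899519]
 [86.90626465 39.04549881]
 [87.81170145 41.8723684 ]
 [87.42270915 45.45024809]]
-0.1405 [[89.38057732 38.74223389]
 [94.50689354 42.148069  ]
 [88.25031789 37.99158236]
 [89.14907879 40.8164535 ]
 [88.74921464 44.39629728]]
-0.145 [[90.47575894 37.88072614]
 [95.60049966 41.2752136 ]
 [89.34582567 37.13256702]
 [90.23916108 39.95579108]
 [89.83047756 43.53719716]]
```

```bash
python3 - <<'E'
from geo import *
from scipy.ndimage import map_coordinates
p=np.load('p.npy'); a=cv2.imread('pics/side0.png',0).astype(float)
b=cv2.cvtColor(cv2.imread('pics/s7.png'),cv2.COLOR_BGR2GRAY).astype(float)
b=cv2.resize(b,None,fx=.25,fy=.25,interpolation=cv2.INTER_AREA); B=np.full(a.shape,np.nan); B[160:310,290:450]=b/1.6
for n,im,lo,hi,z,xs in(('bar home',a,-.098,-.062,.047,(.026,.030,.034,.038)),('bar now',B,-.158,-.122,.047,(.026,.030,.034,.038)),('clip0',a,-.16,-.122,.039,(.044,.048,.052)),('clip now',B,-.16,-.122,.039,(.044,.048,.052))):
  Y=np.arange(lo,hi,.002)
  pr=np.mean([map_coordinates(im,proj('side',w(p,np.c_[np.full(len(Y),x),Y,np.full(len(Y),z)]))[:,::-1].T,order=1) for x in xs],0)
  print(n); print(np.c_[Y*1000,pr].round().astype(int).T)
E
```

```text
bar home
[[-98 -96 -94 -92 -90 -88 -86 -84 -82 -80 -78 -76 -74 -72 -70 -68 -66 -64]
 [ 84  84  84  82  88 101 112 107  96  86  83  83  83  82  82  80  81  81]]
bar now
[[-158 -156 -154 -152 -150 -148 -146 -144 -142 -140 -138 -136 -134 -132
  -130 -128 -126 -124]
 [  92   96   97  101  112  126  130  122  106   89   75   63   59   58
    63   69   73   82]]
clip0
[[-160 -158 -156 -154 -152 -150 -148 -146 -144 -142 -140 -138 -136 -134
  -132 -130 -128 -126 -124 -122]
 [ 112  116  118  112   98   72   45   27   26   49   85  119  137  140
   133  118  100   89   83   85]]
clip now
[[-160 -158 -156 -154 -152 -150 -148 -146 -144 -142 -140 -138 -136 -134
  -132 -130 -128 -126 -124 -122]
 [ 131  138  146  149  143  125   97   66   40   37   53   85  114  127
   134  140  140  139  137  130]]
```

apply_moves(plan=[[0,-0.001,0,0,0,0,1],[0,0,0,0,0,0,1],[0,0,0,0,0,0,1],[0,0,0,0,0,0,1]])

```text
t: 12.22
tcp_pos: [0.5392, -0.2202, 0.0454]
tool_rot: [0.02, 1.0, 0.001, 0.001]
force: [2.4, 6.9, 6.8]
finger_gap: 0.104
gripper_force: 59.9
```

```bash
python3 to.py; python3 -c "
from station import *
print(sign_off())"
```

```text
t 12.225 tcp [ 0.5392 -0.2202  0.0454] yaw 3.1022 gap 0.10352421204005029 F [2.4 6.9 6.8] q [-0.58  0.68  1.66  0.    0.8  -2.12] zaxis [ 0.0023  0.0017 -1.    ]
the job is handed in; nothing more can be done
None
```

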